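Level the cheese board at its foot and hold the spirit level pressed

ROBOT

A 7-joint arm with a two-finger parallel gripper is mounted at the origin on the work surface. World frame = base frame: x ahead of the robot, y to its left, z up, the work surface at z = 0. Lengths are in m, angles in degrees, forces in N, time in s.
With the tool pointing down it reaches from about 0.35 to 0.775 m from the base axis. Payload 3.1 kg.
Tool frame: the origin (TCP) lies on the centre line of the jaws, within the pads' length; the fingertips stand 17 mm ahead of it and the grasp point (between the pads) lies 2 mm behind it (robot.tip_reach is the distance from the TCP to the fingertips, in m); z points along the fingers, y is the line along which they close (so a half turn about z gives the same grasp; the last joint's range is limited). The gripper opens to 85 mm and grips with 20 to 120 N. Pads are 22 mm wide; open, the fingers measure 114 mm over their backs; the gripper's body (76 mm by 85 mm) begins 54 mm behind the grasp point. The pads swing forward as they close: fully open they stand 13 mm farther back than shut.
Start: joints at [62.584, 17.813, 0.802, 86.603, -0.252, 75.585, -1.558], TCP at [0.233, -0.498, 0.248] pointing down, gripper open.
Joint ranges: [-154.91, 154.91], [-16.99, 109.72], [-72.82, 74.43], [7.12, 147.25], [-82.49, 262.49], [11.32, 116.49], [-174.64, 174.64]. Speed limits (degrees/s): [159.86, 159.86, 180, 180, 180, 180, 180].

INTERFACE

Orientations are given as [roll, pitch, yaw] about the fixed x, y, z axes, in that order (R = Rz(yaw) Ry(pitch) Rx(roll)).
In Python, from station import robot, fingers, vision, workorder, recognise gives the robot as it stands. Calls block until the motion is done:
- robot.move_to(position, orientation): joint-space move of the TCP to a pose.
- robot.line_to(position, orientation=None, velocity=0.15, f_stop=None): straight line of the TCP; orientation=None keeps the orientation; velocity is the mean speed in m/s. With f_stop (N) it stops when the force on the tool has changed by that much, and returns True; else False.
- robot.move_j(angles): joint-space move.
- fingers.gripper_to(opening, force=None): opening from 0.0 (shut) to 1.0 (fully open); force is the grip in N (None keeps the last); returns when the fingers have stopped.
- robot.pause(seconds).
- robot.inverse_kinematics(position, orientation): joint angles nearest the present ones, or None.
- vision.grab_frame(name): name is "scene" or "side" or "wrist"; returns the picture (480x640x3 uint8, red, green, blue); there is no depth.
- vision.calibration(name): a dict with "mtx" (3x3 intrinsics, pixels), "extrinsics" (4x4, takes a point from world to camera coordinates); the wrist camera has in their place "T_tool_cam" (4x4, takes a point from camera to tool coordinates, whose origin is the TCP and whose axes are the flange's). Camera axes: x right, y up, looking along -z (the intrinsics and any distortion apply to the point x, -y, -z); pixel columns grow to the right and rows downward; lengths in m; the calibration is good to about 2 mm. A picture is of the moment at which its call begins: read the wrist's pose just before it. calibration takes no time and is no camera call.
A pose or a line that the arm cannot do raises robot.PlanningError and nothing moves.
- workorder.close_job(): hands the job in; it is judged then, once.
Trained networks look in the newest picture that a camera, given by its name, has taken for a name from the list of things; names that differ only in an ending like _2 or _b are one class to them, and where a whole thing is asked for, a point or a joint stands for the part that bears it (a point fixed in the world has none). Each returns a list of dicts, best first, with "p" (0 to 1); they miss things now and then, are a little off and sometimes report something else, mostly with a low value. They report only what shows in the picture. A call takes as long as a camera call. They do not tell look-alikes from the thing itself.
- recognise(label, camera): "rect" ([centre column, centre row, width, height] in pixels, round what is visible of it).
Readings, each from a call of its own:
- robot.current_time_s(): time.
- robot.current_joint_positions(): joint angles.
- robot.current_dq(): joint speeds.
- robot.current_joint_torque(): joint torques, N m.
- robot.current_tool_pos(): TCP position.
- robot.current_eef_rot(): TCP orientation.
- robot.current_contact_force(): force on the tool from outside, world axes, zero at the start.
- robot.current_torque(): the same for the moment, N m.
- robot.current_finger_gap(): opening from 0.0 (shut) to 1.0 (fully open).
- robot.current_gripper_force(): force on a finger pad.
Only numpy, scipy, OpenCV 4.12 (cv2) and the standard library are available. Lean on these libraries where they do the work, as an engineer would, in place of code of your own. Each camera call takes 0.05 s, during which the arm holds its last target. There are 200 camera calls.

TASK

Lay the yellow spirit level flat along the middle of the wooden cheese board and let go of it, then turn the red knob of the board's levelling foot so that the bubble stands between its two lines while you press the level, and with it the sprung board, firmly but gently all the way down. Finish like that, still pressing on the level's top with the bubble centred: do not let go at the end. Leave the cheeses and the other things on the table where they are.

Things in the scene. Friction and masses are not known exactly. Their poses are not given: they have to be found in the camera images.
- level: Yellow spirit level, loose: 200 long (x axis) x 26 wide (y) x 38 mm high, 0.24 to 0.37 kg; origin at the centre of its underside, z up. A 60 mm long notch at the middle of its top (27 mm high there, vial top 38 mm) holds a green vial with a pale bubble. A black dot on the flat top 65 mm either side of the middle marks where to press. Starts upright on the table, left of the stand.
- bubble (a joint): Place of the bubble along the level's x axis, m: 0 centred, vial ends at -0.014 and 0.014. It moves to the level's higher end, 0.40 mm per mrad of tilt, and settles in about a second. The bubble is 14 mm long and two black lines stand 9 mm either side of the vial's middle: it is between them within 2 mm of 0.
- board_mid (a point): Centre of the top of the wooden board, about 70 mm above the table; z up from the board, y along its length towards the hinge. Board 150 (x) x 300 (y) x 20 mm. It is hinged at its +y end, 150 mm from here and 20 mm below its top; the levelling foot is at its -y end. The stand is fixed to the table.
- board: The same wooden board; origin and axes as board_mid.
- board_lift (a joint): How far springs hold the board up off its foot, rad about the hinge: 0.010 when not pressed, also with the level on it (foot end 3 mm up); 0 when pressed down on the foot, only while pressed. Takes about 4 N on the level at the dot nearer the foot, more nearer the hinge. Pressing it down drops the foot end by 10 mrad, 4 mm of bubble; only the pressed reading counts.
- foot_grip (a point): On the vertical axis of the foot's knob, 96 mm above the table, 215 mm from the stand's middle, past the board's -y end. Black disc 60 mm across, top 74 mm above the table, with an upright red bar to pinch: 56 long (this point's x) x 14 thick (y) x 36 mm high, its top 110 mm above the table. The knob stays at its height.
- foot_knob: The same knob; origin on its axis at the underside of the disc, 62 mm above the table, x along the red bar. It turns about the vertical, stiff (0.2 N m), and stays where left. 1 rad clockwise seen from above raises the board's foot end by 24 mrad of tilt (9.6 mm of bubble). The foot starts too low: 0.3 to 1.4 rad clockwise is needed; stops lie well beyond.
- cheese_a: Loose round cheese, 72 mm across, 26 high; origin under its centre. Leave alone.
- cheese_b: Loose round grey cheese, 80 mm across, 28 high; origin under its centre. Leave alone.
- cheese_c: Loose round cheese, 68 mm across, 25 high; origin under its centre. Leave alone.
- brush: Loose hand brush lying flat on the table, long along its x axis. Leave alone.
- wash_bottle: White bottle with blue cap, 60 mm across, 150 high; origin under its centre. Leave alone.
- ash_bowl: White bowl, 90 mm across, 45 high; origin under its centre. Leave alone.
- paddle: Dark wooden paddle, disc 150 mm across with a handle, a scored cheese on it, 38 mm high in all; origin under the disc. Leave alone.
Not all that is in view belongs to the job. Of the things shaped like the level, the yellow one is meant.

How it is judged (in metres and radians):
On the way, in this order (a step that is already met when the one before it is completed fails the run):
1. the spirit level lies flat along the board and has been let go (x of level in the frame of board_mid between -0.06 and 0.06 m and y of level in the frame of board_mid between -0.055 and 0.055 m and z of level in the frame of board_mid between -0.004 and 0.004 m and angle between the x axis of level and the y axis of board_mid, either way round below 0.15 rad and angle between the z axis of level and the z axis of board_mid, either way round below 0.03 rad and contact force between the fingers and level below 0.1 N and contact force between level and board above 0.5 N), for 0.2 s.
2. with the level on the board, the fingers work the foot's red knob (x of level in the frame of board_mid between -0.06 and 0.06 m and y of level in the frame of board_mid between -0.055 and 0.055 m and z of level in the frame of board_mid between -0.004 and 0.004 m and angle between the x axis of level and the y axis of board_mid, either way round below 0.15 rad and angle between the z axis of level and the z axis of board_mid, either way round below 0.03 rad and contact force between the fingers and foot_knob above 1 N), for 0.2 s.
At the end, for the whole second after the job is handed in: The level lies flat along the board (60 mm across, 55 mm along, 8 degrees); the robot presses it, not the board, with 2.5 to 25 N; the board is fully down (lift under 2 mrad) and within 10 mrad of level; the bubble is within 2.5 mm of centre; all kept through the last second, still pressing (x of level in the frame of board_mid between -0.06 and 0.06 m and y of level in the frame of board_mid between -0.055 and 0.055 m and z of level in the frame of board_mid between -0.004 and 0.004 m and angle between the x axis of level and the y axis of board_mid, either way round below 0.15 rad and angle between the z axis of level and the z axis of board_mid, either way round below 0.03 rad and value of joint bubble between -0.0025 and 0.0025 m and value of joint board_lift below 0.002 rad and angle between board's own z axis and vertical below 0.01 rad and contact force between any of the fingers, the arm and level above 2.5 N and contact force between each of the fingers, the arm and level below 25 N and contact force between each of the arm, the fingers and board below 0.5 N and linear speed of level below 0.01 m/s); the arm keeps its last pose, push and grip.
It fails at once if a bystander is pushed more than 30 mm (distance of any of cheese_a, cheese_b, cheese_c, brush, wash_bottle, ash_bowl, paddle from where it was at the start of the episode above 0.03 m).
It fails at once if the level or the board is pressed down with more than 45 N (contact force between any of level, the fingers and board above 45 N).
It also fails if it takes over 58 s, if anything falls off the work surface, if the arm or the gripper's body presses on something with over 40 N, if the wrist force passes 120 N, or if a joint passes its speed limit or range.

## Working session

There is one attempt and no reset: what is moved stays moved. The work goes in short steps, each a Python script; the robot and the scene stay as the last script left them, time stands still between calls to the robot, and variables do not carry over. Pictures are saved under pics/ and viewed, at most 10 in all, crops included, and the job is handed in when it is done.

```bash
mkdir -p pics; ls; python3 - <<'E'
from station import robot, fingers, vision, workorder, recognise
import cv2, numpy as np
ims=[]
for n in ["scene","side"]:
    im=vision.grab_frame(n); cv2.imwrite(f"pics/{n}0.png",im[:,:,::-1])
    c=vision.calibration(n); print(n,{k:np.round(v,3).tolist() for k,v in c.items()})
    for l in ["level","board","foot_knob"]:
        print(l,[(np.round(d["rect"]).tolist(),round(d["p"],2)) for d in recognise(l,n)[:3]])
print({k:np.round(v,4).tolist() for k,v in vision.calibration("wrist").items()}, robot.current_eef_rot(), robot.current_time_s())
E
```

```text
pics
scene {'mtx': [[617.42, 0.0, 323.3], [0.0, 617.42, 237.182], [0.0, 0.0, 1.0]], 'extrinsics': [[0.856, 0.516, -0.006, -0.414], [-0.391, 0.656, 0.646, 0.119], [0.337, -0.551, 0.763, -2.09], [0.0, 0.0, 0.0, 1.0]]}
level [([368.0, 193.0, 58.0, 28.0], 0.92), ([304.0, 166.0, 17.0, 43.0], 0.9), ([362.0, 137.0, 46.0, 26.0], 0.85)]
board [([349.0, 262.0, 85.0, 92.0], 0.59)]
foot_knob [([315.0, 311.0, 21.0, 21.0], 0.58)]
side {'mtx': [[609.878, 0.0, 314.722], [0.0, 609.878, 235.328], [0.0, 0.0, 1.0]], 'extrinsics': [[-0.988, -0.157, -0.002, 0.461], [0.107, -0.682, 0.723, -0.084], [-0.115, 0.714, 0.691, -1.507], [0.0, 0.0, 0.0, 1.0]]}
level [([412.0, 360.0, 66.0, 82.0], 0.84), ([294.0, 340.0, 95.0, 26.0], 0.81), ([358.0, 446.0, 55.0, 67.0], 0.71)]
board [([271.0, 230.0, 73.0, 87.0], 0.67), ([295.0, 342.0, 93.0, 27.0], 0.23)]
foot_knob [([286.0, 167.0, 23.0, 23.0], 0.69)]
{'mtx': [[397.1358, 0.0, 320.8728], [0.0, 397.1358, 239.0435], [0.0, 0.0, 1.0]], 'T_tool_cam': [[0.0005, 0.9521, 0.3058, 0.0784], [1.0, -0.0006, 0.0001, 0.0003], [0.0002, 0.3058, -0.9521, -0.1263], [0.0, 0.0, 0.0, 1.0]]} [-1.79981312e+02  1.07893372e-03  2.50307271e+01] 0.4
```

View pics/scene0.png

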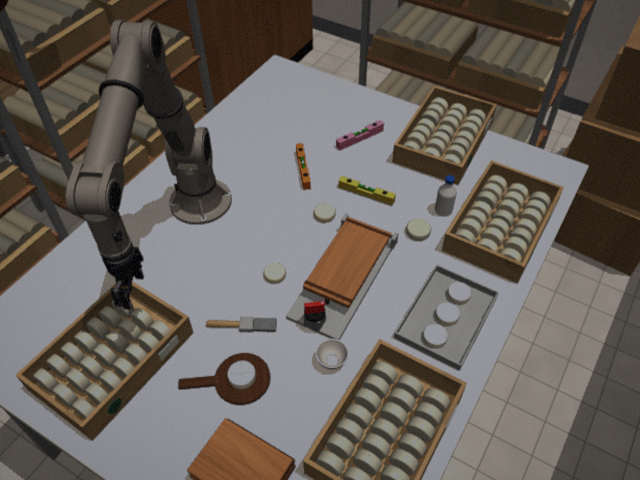

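View pics/side0.png

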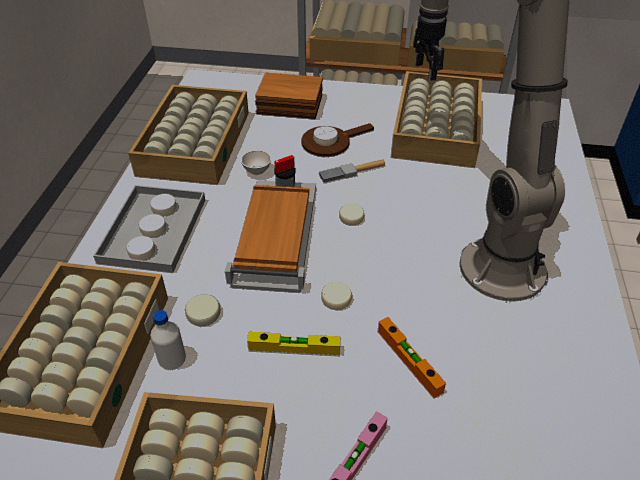

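Yellow level at scene (367,190) / side (294,343). The look-alikes are the orange one at scene (304,166) / side (411,357) and the pink one at (360,135) / (358,450). I choose the yellow one. The board is at scene (349,262) and the knob at (315,310).

```bash
cat > h.py <<'E'
from station import robot, fingers, vision, workorder, recognise
import cv2, numpy as np
from scipy.spatial.transform import Rotation as R
def rot(e): return R.from_euler("xyz",e,degrees=True).as_matrix()
def campose(n, tp=None, te=None):
    c=vision.calibration(n)
    if n!="wrist": T=np.linalg.inv(np.array(c["extrinsics"]))
    else:
        W=np.eye(4); W[:3,:3]=rot(te); W[:3,3]=tp; T=W@np.array(c["T_tool_cam"])
    return np.array(c["mtx"]),T
def unproj(K,T,uv,z):
    d=T[:3,:3]@np.array([(uv[0]-K[0,2])/K[0,0],-(uv[1]-K[1,2])/K[1,1],-1.])
    return T[:3,3]+d*(z-T[2,3])/d[2]
def proj(K,T,p):
    q=np.linalg.inv(T)@np.append(p,1); return np.array([K[0,0]*q[0]/-q[2]+K[0,2],-K[1,1]*q[1]/-q[2]+K[1,2]])
def wrist(name):
    tp,te=robot.current_tool_pos(),robot.current_eef_rot()
    im=vision.grab_frame("wrist"); cv2.imwrite(f"pics/{name}.png",im[:,:,::-1])
    np.savez(f"pics/{name}.npz",tp=tp,te=te); return im,*campose("wrist",tp,te)
E
python3 - <<'E'
from h import *
P={"scene":{"yl1":(340,181,.03),"yl2":(394,198,.03),"knobtop":(314,303,.11),"b1":(346,222,.07),"b2":(392,238,.07),"b3":(348,302,.07),"b4":(306,284,.07)},
"side":{"yl1":(249,338,.03),"yl2":(340,340,.03),"knobtop":(285,160,.11),"b1":(301,264,.07),"b2":(237,264,.07),"b3":(254,184,.07),"b4":(312,186,.07)}}
for n in P:
    K,T=campose(n)
    for k,(u,v,z) in P[n].items(): print(n,k,np.round(unproj(K,T,(u,v),z),3))
im=cv2.imread("pics/side0.png"); c=cv2.resize(im[290:390,230:460],None,fx=3,fy=3); cv2.imwrite("pics/c1.png",c)
E
```

```text
scene yl1 [0.368 0.302 0.03 ]
scene yl2 [0.563 0.324 0.03 ]
scene knobtop [ 0.584 -0.216  0.11 ]
scene b1 [0.496 0.118 0.07 ]
scene b2 [0.649 0.133 0.07 ]
scene b3 [ 0.65  -0.141  0.07 ]
scene b4 [ 0.515 -0.149  0.07 ]
side yl1 [0.559 0.323 0.03 ]
side yl2 [0.364 0.297 0.03 ]
side knobtop [ 0.582 -0.213  0.11 ]
side b1 [0.479 0.125 0.07 ]
side b2 [0.626 0.148 0.07 ]
side b3 [ 0.655 -0.147  0.07 ]
side b4 [ 0.5   -0.163  0.07 ]
```

View pics/c1.png

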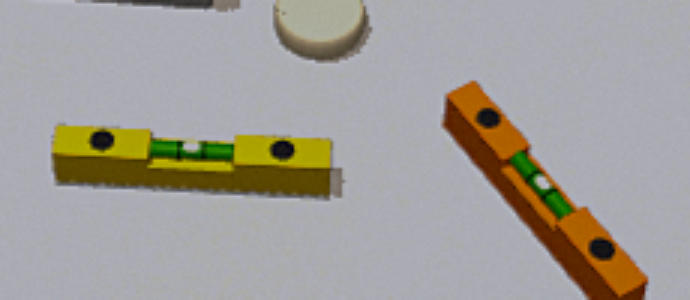

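The crop confirms the yellow level: dots at (101,140) and (283,150), vial at (191,150). Next I look at the board and knob from the wrist camera on the way to the level.

```bash
python3 - <<'E'
from h import *
for yaw in (7.3,187.3,-172.7): 
    print(yaw,[None if q is None else np.round(q,0).tolist() for q in (robot.inverse_kinematics([.463,.312,.03],[180,0,yaw]),robot.inverse_kinematics([.57,0,.1],[180,0,yaw+87]),robot.inverse_kinematics([.57,0,.1],[180,0,yaw-93]))])
robot.move_to([.55,-.04,.32],[180,0,0]); im,K,T=wrist("w1")
print(robot.current_time_s(),robot.current_tool_pos())
robot.move_to([.463,.312,.16],[180,0,7.3]); im,K,T=wrist("w2")
print(robot.current_time_s(),robot.current_tool_pos(),robot.current_joint_positions())
cv2.imwrite("pics/w12.png",np.hstack([cv2.resize(cv2.imread(f"pics/{n}.png"),(400,300)) for n in("w1","w2")]))
def f(x):return x
E
```

```text
7.3 [[-8.0, 38.0, -40.0, 99.0, 29.0, 54.0, -142.0], [25.0, 32.0, -38.0, 94.0, 22.0, 61.0, -15.0], [-43.0, 42.0, 64.0, 97.0, -40.0, 68.0, -144.0]]
187.3 [[0.0, 43.0, -54.0, 99.0, 40.0, 59.0, 30.0], [-43.0, 42.0, 64.0, 97.0, -40.0, 68.0, -144.0], [25.0, 32.0, -38.0, 94.0, 22.0, 61.0, -15.0]]
-172.7 [[0.0, 43.0, -54.0, 99.0, 40.0, 59.0, 30.0], [-43.0, 42.0, 64.0, 97.0, -40.0, 68.0, -144.0], [25.0, 32.0, -38.0, 94.0, 22.0, 61.0, -15.0]]
2.475 [ 0.54986745 -0.04161508  0.31973141]
4.0 [0.46488451 0.31031825 0.16046295] [  -9.21882074   26.79534553  -36.55812532   91.84538546   17.06666899
   66.96520251 -132.467854  ]
```

View pics/w12.png

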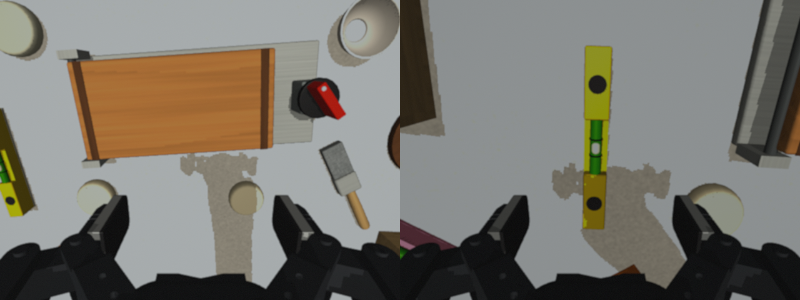

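w1 shows the board centred around (280,165) in full pixels, with the hinge on the left, the knob at about (512,155) and the bar running diagonally. w2 shows the yellow level with dots at about (315,134) and (310,326). Now I segment these.

```bash
python3 - <<'E'
from h import *
def load(n):
    z=np.load(f"pics/{n}.npz"); return cv2.imread(f"pics/{n}.png"),*campose("wrist",z["tp"],z["te"])
im,K,T=load("w2"); hsv=cv2.cvtColor(im,cv2.COLOR_BGR2HSV)
y=cv2.inRange(hsv,(22,120,60),(36,255,255)); y[:, :200]=0; y[:,420:]=0
ys,xs=np.nonzero(y); hull=cv2.convexHull(np.c_[xs,ys].astype(np.int32)); m=np.zeros_like(y); cv2.fillConvexPoly(m,hull,255)
d=((hsv[:,:,2]<45)&(m>0)).astype(np.uint8); n,_,st,c=cv2.connectedComponentsWithStats(d)
big=sorted(range(1,n),key=lambda i:-st[i,4])[:2]
p=[unproj(K,T,c[i],.038) for i in sorted(big,key=lambda i:c[i][1])]; v=p[0]-p[1]
print("dots",c[big],st[big,4],np.round(p,4),"sep",np.linalg.norm(v),"mid",(p[0]+p[1])/2,"yaw",np.degrees(np.arctan2(v[1],v[0])))
im,K,T=load("w1"); hsv=cv2.cvtColor(im,cv2.COLOR_BGR2HSV)
w=cv2.inRange(hsv,(5,100,40),(18,255,255)); w[:,:90]=0; w[:,450:]=0; w[270:]=0
w=cv2.morphologyEx(w,cv2.MORPH_OPEN,np.ones((5,5)))
cs=max(cv2.findContours(w,0,2)[0],key=cv2.contourArea); q=cv2.approxPolyDP(cv2.convexHull(cs),8,True)[:,0]
Q=np.array([unproj(K,T,a,.068) for a in q]); print("board",q.tolist(),np.round(Q,3).tolist(), Q.mean(0))
r=cv2.inRange(hsv,(0,150,60),(4,255,255))|cv2.inRange(hsv,(172,150,60),(180,255,255)); r[:,:460]=0;r[:,580:]=0;r[:100]=0;r[210:]=0
cs=max(cv2.findContours(r,0,2)[0],key=cv2.contourArea); print("red",cv2.boundingRect(cs), cv2.minAreaRect(cs))
dk=((hsv[:,:,2]<50)).astype(np.uint8);dk[:,:450]=0;dk[:,560:]=0;dk[:90]=0;dk[210:]=0
cv2.imwrite("pics/c2.png",np.hstack([cv2.resize(im[90:210,450:570],(480,480),interpolation=2)]))
E
```

```text
dots [[315.56271777 134.87979094]
 [310.19788918 325.39050132]] [574 379] [[0.5291 0.3213 0.038 ]
 [0.3991 0.3094 0.038 ]] sep 0.13050391907836315 mid [0.46407889 0.31533705 0.038     ] yaw 5.243402827452052
board [[439, 79], [434, 235], [140, 255], [109, 99]] [[0.655, -0.147, 0.068], [0.511, -0.155, 0.068], [0.49, 0.141, 0.068], [0.639, 0.148, 0.068]] [ 0.57394275 -0.003141    0.068     ]
red (492, 130, 61, 61) ((522.8781127929688, 158.92642211914062), (71.9399185180664, 29.525293350219727), 55.561012268066406)
```

View pics/c2.png

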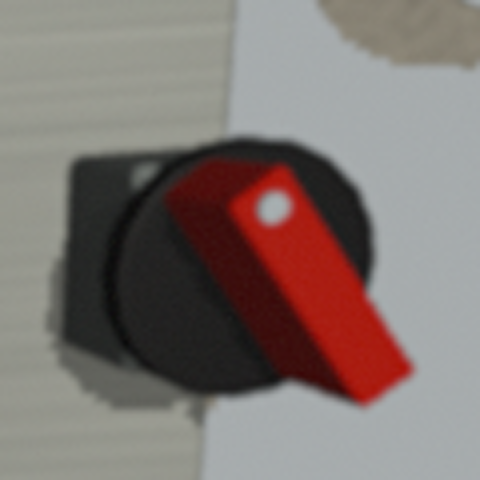

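```bash
python3 - <<'E'
from h import *
z=np.load("pics/w1.npz"); K,T=campose("wrist",z["tp"],z["te"])
c=[unproj(K,T,(450+a/4,90+b/4),.11) for a,b in((285,165),(232,207),(365,403),(413,370))]
v=(c[2]+c[3]-c[0]-c[1])/2; print("knob",np.mean(c,0),np.linalg.norm(v),np.linalg.norm(c[0]-c[1]),"baryaw",np.degrees(np.arctan2(v[1],v[0])))
o=[180,0,5.24]
fingers.gripper_to(.7)
robot.line_to([.464,.3153,.06],o,velocity=.15)
print(robot.line_to([.464,.3153,.026],o,velocity=.06,f_stop=6),robot.current_tool_pos())
fingers.gripper_to(0,force=40); print(robot.current_finger_gap(),robot.current_gripper_force())
robot.line_to([.464,.3153,.2],velocity=.2)
print(robot.current_finger_gap(),robot.current_gripper_force(),robot.current_contact_force(),robot.current_time_s())
o=[180,0,93.6]
robot.move_to([.57395,-.003,.2],o)
print(robot.current_time_s(),robot.current_tool_pos(),robot.current_joint_positions(),robot.current_finger_gap())
cv2.imwrite("pics/s1.png",vision.grab_frame("side")[:,:,::-1])
im,K,T=wrist("w3"); 
cv2.imwrite("pics/c3.png",np.hstack([cv2.resize(cv2.imread(f"pics/{n}.png"),(400,300)) for n in("s1","w3")]))
E
```

```text
knob [ 0.58764789 -0.2182053   0.11      ] 0.05365587856357671 0.01275543077516601 baryaw -140.72023471633725
False [0.46400992 0.31543888 0.02591473]
0.29490125552050633 41.363285779953
0.29388417402811073 40.731961727142334 [ 0.89819745 -0.28649087 -2.87182824] 7.3333
9.1083 [ 0.57365998 -0.00191727  0.19977342] [ 32.1504472   30.43413787 -50.11810531  85.85521412  23.69346086
  74.84749953 -16.63446132] 0.29285482553962416
```

View pics/c3.png

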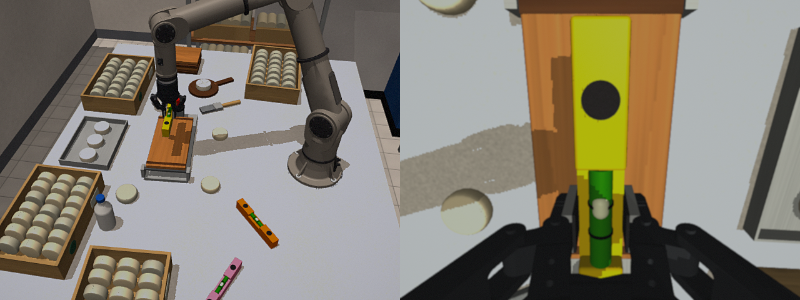

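The level is gripped squarely and aligned over the board. Now I lower it, release, back off and look.

```bash
python3 - <<'E'
from h import *
p=[.574,-.003]
robot.line_to(p+[.112],velocity=.15)
print(robot.line_to(p+[.086],velocity=.03,f_stop=3),robot.current_tool_pos(),robot.current_contact_force())
fingers.gripper_to(.6,force=20); robot.pause(.4)
print(robot.current_contact_force())
robot.line_to(p+[.21],velocity=.15); robot.pause(.5)
im,K,T=wrist("w4"); print(robot.current_time_s(),robot.current_tool_pos())
E
```

```text
True [ 0.57408905 -0.0033963   0.09453428] [-0.48582357 -0.5379199   5.57588208]
[0.49458372 0.52180925 0.33123626]
12.8 [ 0.57398725 -0.00295996  0.20992042]
```

View pics/w4.png

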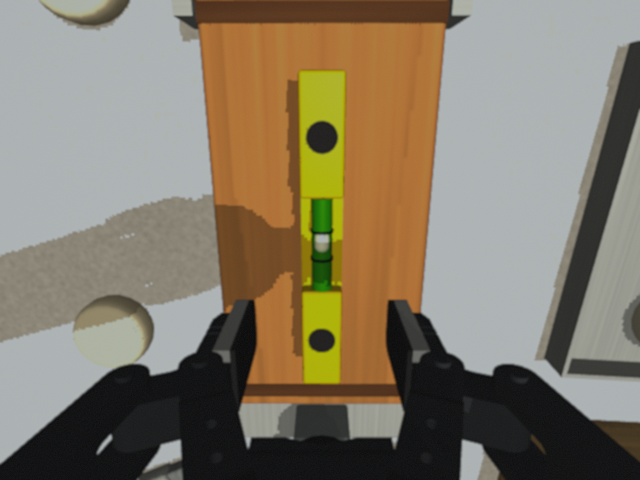

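The level lies flat along the board, with dots at (321,137) and (321,340) and the bubble near (321,242), between lines at about 231 and 258. I measure the bubble on the profile.

```bash
cat >> h.py <<'E'
def bubble(im,K,T,zt=.108):
    """bubble place (mm, + towards the hinge) from dots/lines on the level; returns (from lines, from dots, dots world)"""
    hsv=cv2.cvtColor(im,cv2.COLOR_RGB2HSV)
    y=cv2.inRange(hsv,(22,120,50),(36,255,255)); cs=max(cv2.findContours(cv2.morphologyEx(y,cv2.MORPH_CLOSE,np.ones((41,3))),0,2)[0],key=cv2.contourArea)
    m=np.zeros_like(y); cv2.fillConvexPoly(m,cv2.convexHull(cs),255); m=cv2.erode(m,np.ones((3,3)))
    d=((hsv[:,:,2]<45)&(m>0)).astype(np.uint8); n,_,st,c=cv2.connectedComponentsWithStats(d)
    big=[i for i in range(1,n) if st[i,4]>150 and .6<st[i,2]/st[i,3]<1.7]; big=sorted(big,key=lambda i:-st[i,4])[:2]
    D=[unproj(K,T,c[i],zt) for i in sorted(big,key=lambda i:c[i][1])]
    mid=(D[0]+D[1])/2; v=D[0]-D[1]; print("dots",c[big].round(1).tolist(),"sep",np.linalg.norm(v).round(4),"mid",mid.round(4)); v/=np.linalg.norm(v)
    s=np.arange(-30,30.01,.25); P=[]
    for a in s:
        u=proj(K,T,mid+v*a/1000-[0,0,.001]); P.append(cv2.getRectSubPix(im,(7,1),tuple(map(float,u)))[0].mean(0))
    return s,np.array(P)
E
python3 - <<'E'
from h import *
z=np.load("pics/w4.npz"); K,T=campose("wrist",z["tp"],z["te"])
s,P=bubble(cv2.imread("pics/w4.png")[:,:,::-1].copy(),K,T)
for a,b in list(zip(s,P))[::4]: print(a,b.astype(int).tolist(),end=" ")
E
```

```text
dots [[321.5, 136.9], [321.2, 340.0]] sep 0.1295 mid [ 0.5741 -0.0031  0.108 ]
-30.0 [94, 127, 10] -29.0 [41, 121, 10] -28.0 [33, 122, 10] -27.0 [35, 122, 10] -26.0 [35, 122, 10] -25.0 [34, 117, 10] -24.0 [29, 98, 10] -23.0 [25, 85, 10] -22.0 [25, 82, 10] -21.0 [25, 80, 10] -20.0 [25, 80, 10] -19.0 [25, 80, 10] -18.0 [25, 80, 10] -17.0 [24, 80, 10] -16.0 [25, 80, 10] -15.0 [24, 80, 10] -14.0 [25, 80, 10] -13.0 [25, 81, 10] -12.0 [24, 80, 10] -11.0 [22, 68, 10] -10.0 [16, 38, 12] -9.0 [17, 42, 12] -8.0 [22, 71, 10] -7.0 [25, 81, 10] -6.0 [25, 80, 10] -5.0 [25, 80, 8] -4.0 [50, 86, 34] -3.0 [103, 111, 81] -2.0 [133, 134, 105] -1.0 [145, 145, 115] 0.0 [148, 149, 117] 1.0 [148, 149, 117] 2.0 [151, 152, 126] 3.0 [166, 171, 162] 4.0 [174, 180, 179] 5.0 [174, 179, 178] 6.0 [173, 178, 174] 7.0 [153, 157, 151] 8.0 [90, 91, 86] 9.0 [29, 68, 20] 10.0 [35, 113, 8] 11.0 [40, 126, 10] 12.0 [39, 126, 10] 13.0 [39, 126, 10] 14.0 [39, 126, 10] 15.0 [39, 126, 10] 16.0 [39, 126, 10] 17.0 [39, 126, 10] 18.0 [40, 127, 10] 19.0 [40, 127, 10] 20.0 [40, 127, 10] 21.0 [41, 127, 10] 22.0 [41, 127, 10] 23.0 [41, 128, 10] 24.0 [41, 128, 10] 25.0 [41, 127, 10] 26.0 [41, 128, 10] 27.0 [42, 128, 10] 28.0 [40, 128, 10] 29.0 [54, 116, 10] 30.0 [122, 116, 10]
```

Unpressed, the bubble stands at about +2.6 mm towards the hinge, so about +6.6 mm pressed. That calls for about 0.69 rad (39.5°) clockwise, which is within the stated range.

```bash
python3 - <<'E'
from h import *
k=[.5876,-.2182]; 
J=[robot.inverse_kinematics(k+[.098],[180,0,y]) for y in (39.3,-.2,-140.7,-180.2)]
print([None if j is None else np.round(j).tolist() for j in J])
E
```

```text
[[40.0, 37.0, -33.0, 84.0, 22.0, 65.0, -48.0], [35.0, 36.0, -25.0, 85.0, 16.0, 63.0, -83.0], [57.0, 53.0, -70.0, 84.0, 50.0, 78.0, 114.0], [55.0, 49.0, -63.0, 84.0, 44.0, 74.0, 78.0]]
```

```bash
python3 - <<'E'
from h import *
k=[.5876,-.2182]; y0=39.3; turn=39.5
robot.move_to(k+[.19],[180,0,y0])
fingers.gripper_to(.55)
robot.line_to(k+[.135],velocity=.15)
print(robot.line_to(k+[.098],velocity=.06,f_stop=6),robot.current_tool_pos(),robot.current_contact_force())
fingers.gripper_to(0,force=60); print(robot.current_finger_gap(),robot.current_gripper_force(),robot.current_contact_force())
for a in np.linspace(0,turn,5)[1:]:
    robot.move_to(k+[.098],[180,0,y0-a])
robot.pause(.2); print(robot.current_eef_rot(),robot.current_tool_pos(),robot.current_torque(),robot.current_contact_force())
fingers.gripper_to(.55); robot.line_to(k+[.19],velocity=.2)
d=[.578,-.068]; robot.move_to(d+[.175],[180,0,93.6]); 
fingers.gripper_to(0,force=30); robot.pause(.8); print(robot.current_time_s())
im,K,T=wrist("w5"); s,P=bubble(im,K,T)
for a,b in list(zip(s,P))[60:180:3]: print(a,b.astype(int).tolist(),end=" ")
E
```

```text
False [ 0.5878205  -0.21815923  0.09809997] [ 0.45642218 -0.0561066   0.79490751]
0.15216655681027919 60.07960617542267 [-2.31254768  1.96557192  3.78209993]
[-1.79971507e+02  2.00401301e-02  7.94665392e-02] [ 0.58747074 -0.21767072  0.09865956] [ 0.3224975   0.68020227 -0.12521021] [-2.93128938  2.31939444  5.61998637]
20.35Traceback (most recent call last):
  File "<stdin>", line 14, in <module>
  File "h.py", line 28, in bubble
    mid=(D[0]+D[1])/2; v=D[0]-D[1]; print("dots",c[big].round(1).tolist(),"sep",np.linalg.norm(v).round(4),"mid",mid.round(4)); v/=np.linalg.norm(v)
              ~^^^
IndexError: list index out of range
```

```bash
cat >> h.py <<'E'
def prof(im,K,T,mid=(.5741,-.0031,.107),yaw=93.6):
    v=np.array([np.cos(np.radians(yaw)),np.sin(np.radians(yaw)),0]); s=np.arange(-20,20.01,.25)
    return s,np.array([cv2.getRectSubPix(im,(5,1),tuple(map(float,proj(K,T,np.array(mid)+v*a/1000))))[0].mean(0) for a in s])
E
python3 - <<'E'
from h import *
z=np.load("pics/w5.npz"); K,T=campose("wrist",z["tp"],z["te"])
s,P=prof(cv2.imread("pics/w5.png")[:,:,::-1].copy(),K,T)
print([(a,*b.astype(int)[:2].tolist()) for a,b in list(zip(s,P))[::3]])
d=[.578,-.068]
robot.line_to(d+[.14],velocity=.1)
print(robot.line_to(d+[.112],velocity=.015,f_stop=9),robot.current_tool_pos(),robot.current_contact_force())
robot.pause(1.2); im,K,T=wrist("w6"); print(robot.current_contact_force(),robot.current_tool_pos(),robot.current_time_s())
s,P=prof(im,K,T,(.5741,-.0031,.1055)); print([(a,*b.astype(int)[:2].tolist()) for a,b in list(zip(s,P))[::3]])
E
```

```text
[(np.float64(-20.0), 51, 140), (np.float64(-19.25), 50, 140), (np.float64(-18.5), 51, 139), (np.float64(-17.75), 51, 140), (np.float64(-17.0), 51, 140), (np.float64(-16.25), 51, 140), (np.float64(-15.5), 52, 141), (np.float64(-14.75), 51, 141), (np.float64(-14.0), 53, 141), (np.float64(-13.25), 52, 141), (np.float64(-12.5), 52, 142), (np.float64(-11.75), 53, 142), (np.float64(-11.0), 53, 143), (np.float64(-10.25), 50, 136), (np.float64(-9.5), 54, 94), (np.float64(-8.75), 116, 117), (np.float64(-8.0), 169, 174), (np.float64(-7.25), 181, 186), (np.float64(-6.5), 179, 185), (np.float64(-5.75), 180, 185), (np.float64(-5.0), 179, 185), (np.float64(-4.25), 179, 185), (np.float64(-3.5), 179, 185), (np.float64(-2.75), 180, 185), (np.float64(-2.0), 180, 185), (np.float64(-1.25), 180, 185), (np.float64(-0.5), 180, 185), (np.float64(0.25), 179, 185), (np.float64(1.0), 180, 185), (np.float64(1.75), 180, 185), (np.float64(2.5), 160, 176), (np.float64(3.25), 93, 152), (np.float64(4.0), 57, 145), (np.float64(4.75), 56, 145), (np.float64(5.5), 57, 146), (np.float64(6.25), 58, 146), (np.float64(7.0),
[... 1580 characters left out ...]
np.float64(2.5), 188, 193), (np.float64(3.25), 188, 194), (np.float64(4.0), 187, 193), (np.float64(4.75), 184, 190), (np.float64(5.5), 188, 194), (np.float64(6.25), 166, 183), (np.float64(7.0), 74, 155), (np.float64(7.75), 54, 131), (np.float64(8.5), 37, 49), (np.float64(9.25), 37, 58), (np.float64(10.0), 56, 138), (np.float64(10.75), 61, 154), (np.float64(11.5), 61, 154), (np.float64(12.25), 61, 154), (np.float64(13.0), 62, 154), (np.float64(13.75), 62, 154), (np.float64(14.5), 62, 155), (np.float64(15.25), 62, 155), (np.float64(16.0), 63, 155), (np.float64(16.75), 63, 156), (np.float64(17.5), 63, 155), (np.float64(18.25), 63, 156), (np.float64(19.0), 63, 156), (np.float64(19.75), 64, 156)]
```

View pics/w6.png

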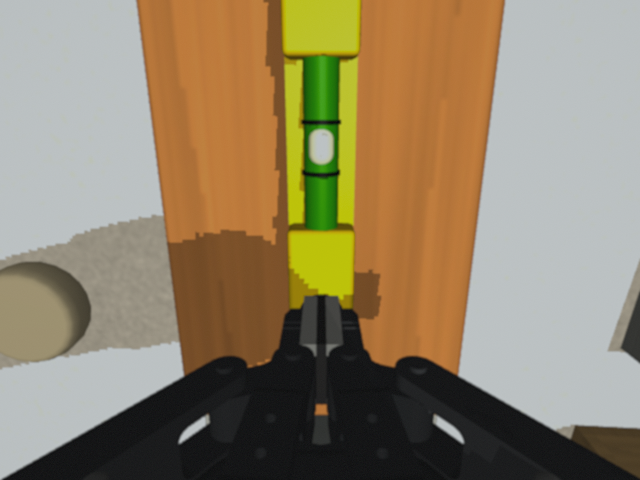

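The level is pressed at the near-foot dot, and the bubble (row 146) sits between its lines (122 and 173), at about +0.8 mm. The shift on pressing was 3.9 mm, so the board is down. I add a little push to be sure it is bottomed, re-read and then hand in.

```bash
python3 - <<'E'
from h import *
p=robot.current_tool_pos(); print(robot.line_to([p[0],p[1],p[2]-.003],velocity=.008,f_stop=4),robot.current_tool_pos(),robot.current_contact_force())
robot.pause(1.2); im,K,T=wrist("w7"); f=robot.current_contact_force(); print(f,robot.current_tool_pos(),robot.current_time_s())
s,P=prof(im,K,T,(.5741,-.0031,.1055)); b=s[P[:,0]>110]; l=s[P[:,1]<85]
print("bubble",b.min(),b.max(),"lines",l.min(),l.max(),"off",b.min()/2+b.max()/2-l.min()/2-l.max()/2)
E
```

```text
True [ 0.57815305 -0.06859776  0.12468807] [-1.82147318  0.71950644  4.84930979]
[-0.64603957 -0.64082091  5.15983256] [ 0.57815133 -0.06858518  0.12465298] 24.725
bubble -5.75 6.5 lines -10.5 9.5 off 0.875
```

```bash
python3 - <<'E'
from h import *
p=np.array(robot.current_tool_pos()); z=.12466
def F():
    v=[]
    for _ in range(6): robot.pause(.05); v.append(robot.current_contact_force()[2])
    return np.mean(v),np.std(v)
print(F())
for i in range(8):
    z-=.0003; robot.line_to([.5781,-.0686,z],velocity=.01); f=F(); print(round(z,5),f,robot.current_tool_pos()[2])
    if f[0]>9: break
robot.pause(1); im,K,T=wrist("w8"); print(F(),robot.current_time_s())
s,P=prof(im,K,T,(.5741,-.0031,.1055)); b=s[P[:,0]>110]; l=s[P[:,1]<85]
print("bubble",b.min(),b.max(),"lines",l.min(),l.max(),"off",b.min()/2+b.max()/2-l.min()/2-l.max()/2)
E
```

```text
(np.float64(5.177317567879563), np.float64(0.48403001242092514))
0.12436 (np.float64(5.411876497959277), np.float64(0.4065623345968744)) 0.12467357412526624
0.12406 (np.float64(6.731328483723907), np.float64(0.28502592471779004)) 0.12463939908022229
0.12376 (np.float64(7.693927951636938), np.float64(0.41896182525713194)) 0.12457444592903283
0.12346 (np.float64(8.457749321695236), np.float64(0.41567624589202223)) 0.12454759486604408
0.12316 (np.float64(9.487212997141773), np.float64(0.3291922806033761)) 0.12449361574466256
(np.float64(9.602036330470584), np.float64(0.6280108820928254)) 29.125
bubble -5.5 6.75 lines -10.25 9.25 off 1.125
```

The board is bottomed: force rises with the command while the tip stays put. The push is 9.6 N and the bubble is at about +1 mm. Handing in.

```bash
python3 -c "
from station import workorder; print(workorder.close_job())"
```

```text
the job is handed in; nothing more can be done
None
```

The job is handed in: the yellow level lies flat along the board, and the knob was turned about 39° clockwise. The arm is still pressing the near-foot dot with about 9.6 N, with the board fully down and the bubble about 1 mm from centre; the judge's verdict was not shown.

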